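# Reverse a bone chisel in the spring clip and put it away handle first

## Robot

A 6-joint arm with a two-finger parallel gripper is mounted at the origin on the work surface. World frame = base frame: x ahead of the robot, y to its left, z up, the work surface at z = 0. Lengths are in mm, angles in rad, forces in N, time in s.
With the tool pointing down it reaches from about 325 to 875 mm from the base axis. Payload 4.4 kg.
Tool frame: the origin (TCP) lies midway between the tips of the shut fingers; the grasp point (between the pads) lies 19 mm behind it; z points along the fingers, x is the direction in which the jaws open and shut, and the axes are right-handed (so a half turn about z gives the same grasp; the last joint's range is limited). The gripper opens to 85 mm and grips with 20 to 120 N. Pads are 22 mm wide; open, the fingers measure 114 mm over their backs; the gripper's body (76 mm by 85 mm) begins 54 mm behind the grasp point. The pads swing forward as they close: fully open they stand 13 mm farther back than shut.
Start: joints at [-0.15, 0.207, 1.542, -0, 1.393, -0.15], TCP at [575.002, -0.012, 231.282] pointing down, gripper open.
Joint ranges: [-2.73, 2.73], [-0.86, 2.22], [0.23, 2.46], [-1.11, 4.25], [0.08, 2.63], [-2.82, 2.82]. Speed limits (rad/s): [2.79, 2.79, 3.14, 3.14, 3.14, 3.14].

## Interface

Orientations are given as [roll, pitch, yaw] about the fixed x, y, z axes, in that order (R = Rz(yaw) Ry(pitch) Rx(roll)).
In Python, from plant import * gives the robot as it stands.
- The arm moves only by the shell command python3 -m handwheel 'ROWS' [FORCE]. ROWS is JSON, a list that holds one entry, the list of rows, each a list of 7 numbers: the shift along the tool's x, y, z in m, then the turn, a rotation vector about the tool's x, y, z in degrees, then the finger opening in m, from 0 to 0.0854. A call has 1 to 12 rows; each row shifts and turns the commanded pose from where the row before left it, along the tool's axes as they then stand; what a row does not reach is not made up. A row lasts 1/10 s, in which the tool goes at most 50 mm and 8.59 degrees, less where a joint would pass 70% of its speed; a pose out of reach is approached as far as the arm can. A call with a gripper value outside its range is refused whole. The fingers move at their own pace and stop on an object; FORCE is the grip in N (left out, the last holds). Time passes only in rows, so rows that do not move let the fingers close. It gives the time, the measured TCP pose, the force and the opening at its end, in the units of the state.
- get_state(): the state, without advancing time (a new reading comes with each control period).
- camera(name): name is "scene" or "side" or "wrist"; returns (picture, depth): 480x640x3 uint8, red, green, blue; 480x640 float32, mm along the optical axis (not along the pixel's ray), 0 where there is no reading.
- camera_params(name): a dict with "fov_y" (degrees; the focal length in pixels is half the picture's height over the tangent of half this angle, whatever the lens; pixels are square), "cx", "cy" (the principal point, pixels), "T" (4x4, takes a point from camera to world coordinates); the wrist camera has in their place "T_tool_cam" (4x4, takes a point from camera to tool coordinates, whose origin is the TCP and whose axes are the tool frame's). Camera axes: x right, y up, looking along -z (the intrinsics and any distortion apply to the point x, -y, -z); pixel columns grow to the right and rows downward; lengths in mm; the calibration is good to about 2 mm. The wrist camera is an equidistant fisheye: a pixel r from the principal point sees the ray r / f radians off the axis. A picture is of the moment at which its call begins: read the wrist's pose just before it. camera_params takes no time and is no camera call.
- close_job(): hands the job in, once; it reports no verdict.
The state is a dict: "time": time; "q": joint angles; "joint_vel": joint speeds; "joint_torque": joint torques, N m; "tool_pos": TCP position; "tcp_rot": TCP orientation; "ft_force": force on the tool from outside, world axes, zero at the start; "wrist_torque": the same for the moment, N m; "opening": opening from 0.0 (shut) to 1.0 (fully open).
Only numpy, scipy, OpenCV 4.12 (cv2) and the standard library are available. Lean on these libraries where they do the work, as an engineer would, in place of code of your own. Each camera call takes 0.05 s, during which the arm holds its last target.

## Task

Take the bone chisel with the thick square handle out of the rack by its handle, press its shaft down into the spring clip and let go, so that the clip holds it. Then take it by the shaft on the other side of the clip, lift it out, and lay it in the cassette with its handle down inside the narrow pocket and its shaft pointing out of the open end; let go of it there.

Things in the scene. Friction and masses are not known exactly. Their poses are not given: they have to be found in the camera images.
- chisel_handle (a point): Centre of the chisel's black 22 x 22 x 72 mm handle (others in the rack: 14 mm square, 30 mm ball). x runs from handle to blade, z up; shoulder 36 mm along +x, then a 12 x 12 mm shaft of 85 mm, then a 25 mm blade; balance point at +50 mm. 0.12-0.24 kg. It starts with the shaft in a slot too narrow for fingers (walls 58 mm high), handle free, axis 46 mm above the table; neighbours 80 mm away.
- chisel_shaft (a point): Point on the axis of the chisel's square 12 x 12 mm steel shaft, 66 mm beyond the shoulder, 102 mm along +x from the handle's centre: where to take it on the far side of the clip. Same axes as the handle. The square shaft runs on 19 mm beyond here, then the thin blade.
- clip_seat (a point): Place of the shaft's axis in the fixed clip, 85 mm above the table; x along the shaft (either way round), z up. Two 20 mm wide sprung jaws, 9 mm apart when empty, splay from 10 mm above here to a mouth 33 mm wide 32 mm above. Push in from above with 5 to 20 N; a seat stops the shaft at this height. The clip should grip about 20 mm beyond the shoulder, near the balance point.
- pocket (a point): Place of the handle's centre in the pocket, 31 mm above the table, 11 mm above its floor. z up; pocket along x, walled at +x, open at -x: the chisel's x must point along this -x. Inside 44 mm wide (no room for fingers) and from -47 to +48 mm in x; a ledge 5 mm above the floor from -47 to -77 mm bears the shaft's root. Side walls rise 29 mm above here and end at -77 mm.
Not all that is in view belongs to the job. What is shaped like the part that bears chisel_handle but purple is not meant.

How it is judged (in metres and radians):
On the way, in this order (a step that is already met when the one before it is completed fails the run):
1. the chisel's shaft sits in the spring clip, let go by the fingers (x of clip_seat in the frame of chisel_shaft between -0.064 and -0.02 m and y of clip_seat in the frame of chisel_shaft between -0.008 and 0.008 m and z of clip_seat in the frame of chisel_shaft between -0.008 and 0.008 m and angle between the x axis of chisel_shaft and the x axis of clip_seat, either way round below 0.26 rad and contact force between the fingers and chisel below 0.1 N and linear speed of chisel below 0.02 m/s), for 0.3 s.
2. the chisel is lifted out of the clip by its shaft (distance between the grasp point and chisel_shaft below 0.04 m and contact force between the fingers and chisel above 1 N and z of chisel_shaft in the frame of clip_seat above 0.02 m), for 0.1 s.
At the end, for the whole second after the job is handed in: The chisel's handle lies down in the cassette's pocket (centre within 20 mm along, 16 mm across and 10 mm in height of its place), the chisel within about 12 degrees of the pocket's direction and level, its shaft pointing out of the open end, released and at rest (x of chisel_handle in the frame of pocket between -0.02 and 0.02 m and y of chisel_handle in the frame of pocket between -0.016 and 0.016 m and z of chisel_handle in the frame of pocket between -0.01 and 0.01 m and x of chisel_shaft in the frame of pocket below -0.07 m and angle between the x axis of chisel_shaft and the x axis of pocket, either way round below 0.22 rad and angle between the z axis of chisel_shaft and the z axis of pocket, either way round below 0.2 rad and linear speed of chisel below 0.02 m/s); the robot touches nothing.
It also fails if it takes over 56 s, if anything falls off the work surface, if the arm or the gripper's body presses on something with over 40 N, if the wrist force passes 120 N, or if a joint passes its speed limit or range.

## Working session

There is one attempt and no reset: what is moved stays moved. The work goes in short steps, Python scripts to look and compute and a shell command to move; the robot and the scene stay as the last step left them, time stands still between calls to the robot, and variables do not carry over. Pictures are saved under pics/ and viewed, and the job is handed in when it is done.

```bash
ls; mkdir -p pics; python3 - <<'E'
from plant import *
import cv2,numpy as np
s=get_state();print(s)
for n in ["scene","side","wrist"]:
    p,d=camera(n);cv2.imwrite(f"pics/{n}0.png",p[:,:,::-1]);np.save(f"pics/{n}0.npy",d);print(n,camera_params(n))
E
```

```text
pics
{'time': 0.0, 'q': array([-1.50478729e-01,  2.07403777e-01,  1.54294034e+00, -5.34348780e-06,
        1.39349626e+00, -1.50504240e-01]), 'joint_vel': array([ 1.67729512e-03, -1.29550536e-03, -8.90057326e-06, -1.62085104e-03,
        9.81006735e-04, -1.33633385e-03]), 'joint_torque': array([ 4.44781954e-04, -3.83034396e+01, -2.91594708e+01, -2.26178481e-04,
        1.06274080e-02,  5.83859855e-05]), 'tool_pos': array([5.74253465e+02, 1.12428245e-01, 2.30141422e+02]), 'tcp_rot': array([-3.14126083e+00,  2.22310506e-03,  2.68288173e-05]), 'ft_force': array([ 0.79886769, -0.0859129 , -0.48066251]), 'wrist_torque': array([ 0.00554764, -0.01888768, -0.01635753]), 'opening': 1.0020843426925816}
scene {'fov_y': 50.67734070775028, 'cx': 325.69390298608556, 'cy': 241.6379919103987, 'T': array([[-3.84282096e-01, -6.91378291e-01,  6.11819687e-01,
         1.15835695e+03],
       [ 9.23131025e-01, -2.78778454e-01,  2.64786109e-01,
         3.72383071e+02],
       [-1.25052211e-02,  6.66542296e-01,  7.45362319e-01,
         9.41803420e+02],
       [ 0.00000000e+00,  0.00000000e+00,  0.0000000
[... 210 characters left out ...]

       [-3.07672937e-01, -4.63950878e-01,  8.30714720e-01,
         7.92937096e+02],
       [ 2.14089244e-02,  8.69468624e-01,  4.93524031e-01,
         4.87378746e+02],
       [ 0.00000000e+00,  0.00000000e+00,  0.00000000e+00,
         1.00000000e+00]])}
wrist {'fov_y': 65.70646984690485, 'cx': 323.10264921042454, 'cy': 240.27314443066305, 'T_tool_cam': array([[ 9.99999995e-01,  6.73631779e-05,  7.57465352e-05,
         5.83020122e-01],
       [ 8.56453723e-05, -9.61194806e-01, -2.75870508e-01,
        -6.94613443e+01],
       [ 5.42236621e-05,  2.75870513e-01, -9.61194807e-01,
        -1.43039299e+02],
       [ 0.00000000e+00,  0.00000000e+00,  0.00000000e+00,
         1.00000000e+00]])}
```

View pics/scene0.png

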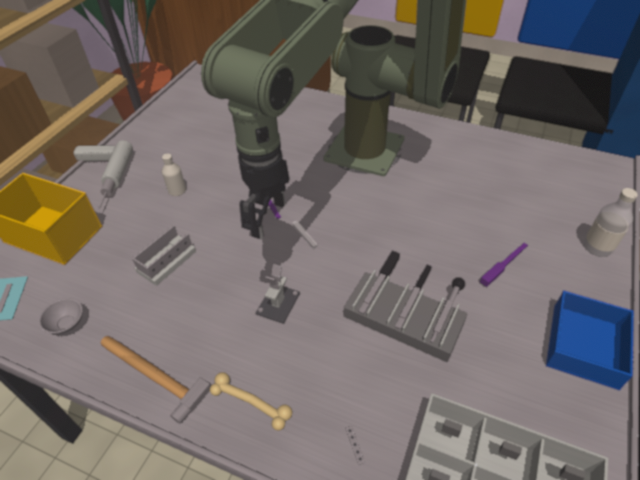

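View pics/side0.png

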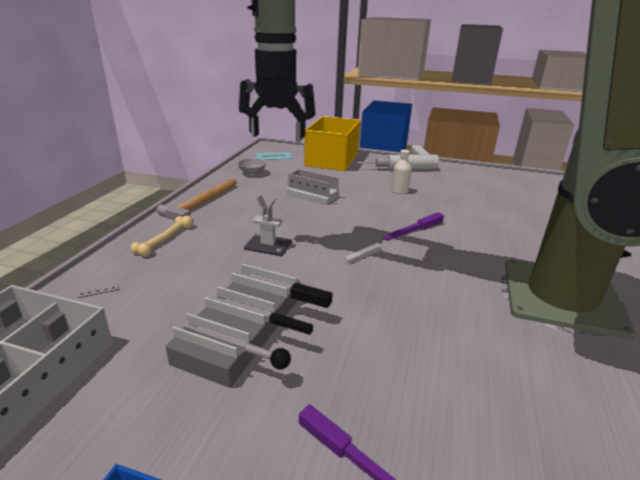

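View pics/wrist0.png

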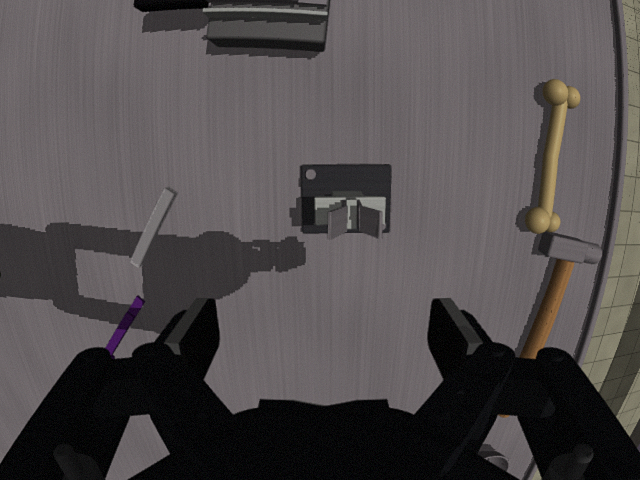

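The thick handle is at scene (388,265), the clip at scene (278,292), and the candidate cassette at scene (165,255). I'll enlarge these.

```bash
cat > h.py <<'E'
from plant import *
import cv2,numpy as np
from scipy.spatial.transform import Rotation as R
def cloud(n,d,Tw=None):
    c=camera_params(n); f=240/np.tan(np.radians(c['fov_y']/2))
    v,u=np.mgrid[0:480,0:640].astype(float)
    x=(u-c['cx']);y=(v-c['cy'])
    if n=='wrist':
        r=np.hypot(x,y)+1e-9; th=r/f; k=np.tan(th)/r
        X=x*k;Y=y*k;T=Tw@c['T_tool_cam']
    else: X=x/f;Y=y/f;T=c['T']
    P=np.stack([X*d,-Y*d,-d,np.ones_like(d)],-1)
    W=(P@T.T)[...,:3]; W[d==0]=np.nan
    return W
def Ttool(s):
    T=np.eye(4);T[:3,:3]=R.from_euler('xyz',s['tcp_rot']).as_matrix();T[:3,3]=s['tool_pos'];return T
def crop(n,p,x0,y0,x1,y1,k=6):
    q=cv2.resize(p[y0:y1,x0:x1],None,fx=k,fy=k,interpolation=cv2.INTER_CUBIC)
    cv2.imwrite(n,q)
E
python3 - <<'E'
from h import *
p=cv2.imread('pics/scene0.png');crop('pics/sA.png',p,125,220,205,290,8);crop('pics/sB.png',p,340,240,480,360,5);crop('pics/sC.png',p,240,255,320,330,8)
p=cv2.imread('pics/side0.png');crop('pics/sD.png',p,270,160,350,210,8)
W=cloud('scene',np.load('pics/scene0.npy'))
for u,v in [(150,235),(165,255),(140,262),(158,278),(193,250),(175,235),(388,265),(278,292),(300,290),(500,450),(450,430)]: print(u,v,W[v,u].round(0))
E
```

```text
150 235 [ 533. -382.    3.]
165 255 [ 604. -273.   51.]
140 262 [ 648. -309.   58.]
158 278 [ 649. -272.   17.]
193 250 [ 540. -249.   10.]
175 235 [ 528. -303.   29.]
388 265 [444. 215.  56.]
278 292 [609.  22.  64.]
300 290 [545.  40.  -1.]
500 450 [764. 516.  64.]
450 430 [762. 430.  63.]
```

View pics/sA.png

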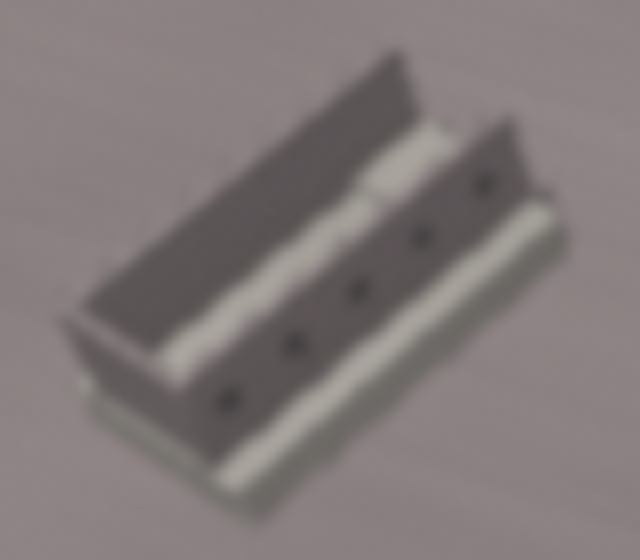

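View pics/sB.png

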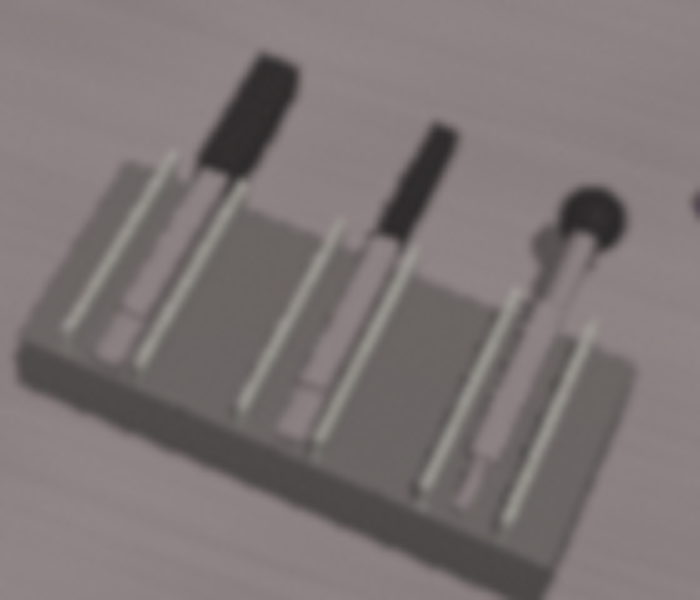

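View pics/sD.png

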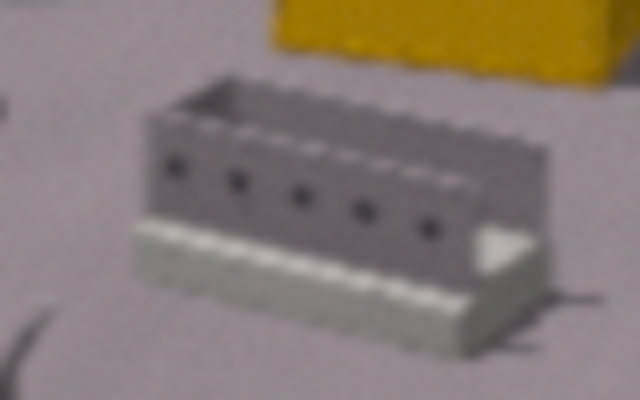

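```bash
python3 - <<'E'
from h import *
np.set_printoptions(suppress=True,precision=1)
for n in ['scene','side']:
    W=cloud(n,np.load(f'pics/{n}0.npy'));p=cv2.imread(f'pics/{n}0.png').astype(int)
    x,y,z=W[...,0],W[...,1],W[...,2]
    m=(x>380)&(x<500)&(y>170)&(y<260)&(z>50)&(z<64)&(p.max(2)<75)
    P=W[m];c=P.mean(0);u,s,v=np.linalg.svd(P[:,:2]-c[:2]);print(n,'handle',len(P),c,v[0],np.degrees(np.arctan2(v[0][1],v[0][0])),P.min(0),P.max(0))
    m=(x>480)&(x<720)&(y>-380)&(y<-200)&(z>52)&(z<70)
    P=W[m]; r=cv2.minAreaRect(P[:,:2].astype(np.float32)); print('walls',len(P),r,np.percentile(P[:,2],[5,50,95]));print(cv2.boxPoints(r))
    m=(x>480)&(x<720)&(y>-380)&(y<-200)&(z>14)&(z<70)
    P=W[m]; r=cv2.minAreaRect(P[:,:2].astype(np.float32)); print('cass',len(P),r);print(cv2.boxPoints(r))
    m=(x>530)&(x<700)&(y>-40)&(y<90)&(z>15)&(z<130)
    P=W[m]; print('clip',len(P),P.min(0),P.max(0),P.mean(0))
E
```

```text
scene handle 215 [437.3 216.1  56.2] [ 1.  -0.1] -6.292163758205292 [402.2 203.5  50. ] [470.1 227.8  61.2]
walls 388 ((589.9603271484375, -294.50079345703125), (57.19314193725586, 131.23789978027344), 76.7404556274414) [52.4 57.4 61.4]
[[ 519.5 -307.3]
 [ 647.3 -337.4]
 [ 660.4 -281.7]
 [ 532.6 -251.6]]
cass 1805 ((590.290283203125, -292.21783447265625), (71.20562744140625, 132.3400115966797), 75.82893371582031)
[[ 517.4 -310.5]
 [ 645.7 -342.9]
 [ 663.2 -273.9]
 [ 534.9 -241.5]]
clip 535 [567.7  -1.8  15.3] [629.   22.5 119.6] [600.8  12.3  72.2]
side handle 415 [428.5 217.9  56. ] [-1.   0.1] 173.9908132166058 [394.3 201.8  50. ] [465.6 228.4  59.5]
walls 310 ((584.4862670898438, -295.9811096191406), (59.042747497558594, 131.93370056152344), 76.99234771728516) [52.7 57.2 61.5]
[[ 513.6 -309.9]
 [ 642.1 -339.6]
 [ 655.4 -282.1]
 [ 526.9 -252.4]]
cass 1187 ((584.7899780273438, -290.6535339355469), (73.17546844482422, 133.48313903808594), 80.75576782226562)
[[ 513.  -316. ]
 [ 644.8 -337.5]
 [ 656.5 -265.3]
 [ 524.8 -243.8]]
clip 674 [563.4  -5.2  15.1] [623.9  23.2 119. ] [592.6  13.4  63.5]
```

View pics/sC.png

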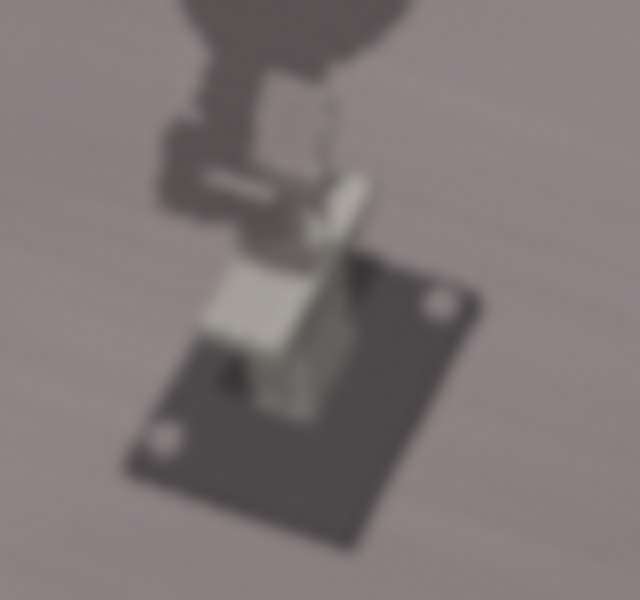

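Cassette identified: the wall end is at about (650,-310) and the open end faces −x. Next I'll move over the handle for an accurate wrist view.

```bash
python3 -m handwheel '[[[-0.024,-0.041,0,0,0,0,0.085],[-0.024,-0.041,0,0,0,0,0.085],[-0.024,-0.041,0,0,0,0,0.085],[-0.024,-0.041,0,0,0,0,0.085],[-0.024,-0.041,0,0,0,0,0.085],[0,0,0,0,0,0,0.085],[0,0,0,0,0,0,0.085],[0,0,0,0,0,0,0.085]]]' 120
cat > wr.py <<'E'
from h import *
import sys
def shot(tag):
    s=get_state();p,d=camera('wrist');cv2.imwrite(f'pics/{tag}.png',p[:,:,::-1]);W=cloud('wrist',d,Ttool(s));np.save(f'pics/{tag}_W.npy',W)
    print(s['time'],s['tool_pos'].round(1),s['tcp_rot'].round(4),s['opening'],s['ft_force'].round(1));return p[:,:,::-1],W
if __name__=='__main__': shot(sys.argv[1])
E
python3 wr.py w1
```

```text
time: 0.95
tool_pos: [455.5, 204.3, 231.2]
tcp_rot: [3.141, -0.0, -0.001]
ft_force: [0.4, -0.8, 0.7]
opening: 0.996
0.95 [455.5 204.3 231.2] [ 3.141e+00 -2.000e-04 -6.000e-04] 0.9957329210895959 [ 0.4 -0.8  0.7]
```

View pics/w1.png

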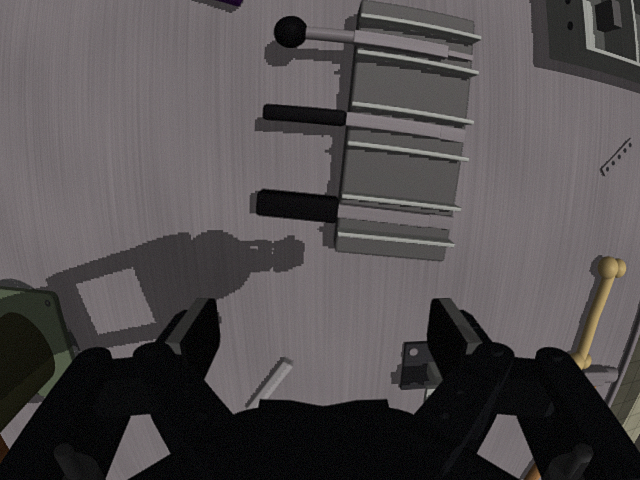

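The thick handle spans pixels (257,190)–(340,222); its shoulder is about at the rack edge (column 340). Now I'll fit its pose.

```bash
python3 - <<'E'
from h import *
np.set_printoptions(suppress=True,precision=1)
W=np.load('pics/w1_W.npy');p=cv2.imread('pics/w1.png').astype(int)
crop('pics/w1c.png',p.astype(np.uint8),245,170,375,260,6)
x,y,z=W[...,0],W[...,1],W[...,2]
m=np.zeros(x.shape,bool);m[180:230,245:350]=1
m&=(p.max(2)<70)&(z>53)&(z<61)
P=W[m];r=cv2.minAreaRect(P[:,:2].astype(np.float32));print(len(P),P.mean(0),r,np.median(P[:,2]))
u,s,v=np.linalg.svd(P[:,:2]-P[:,:2].mean(0));print(v[0],np.degrees(np.arctan2(v[0][1],v[0][0])))
for a,b in [(257,190),(258,210),(334,196),(334,219),(350,212),(380,215),(345,204),(400,225),(343,245)]:print(a,b,W[b,a])
E
```

```text
1991 [433.5 213.   57.1] ((437.4713439941406, 212.51072692871094), (26.838937759399414, 81.67525482177734), 88.88752746582031) 57.17603953940568
[ 1.  -0.1] -5.633039793746455
257 190 [388.5 220.1   1. ]
258 210 [399.  210.4  57.5]
334 196 [466.  219.6  40.2]
334 219 [465.6 201.6  55.3]
350 212 [479.9 207.2  51.9]
380 215 [506.7 204.9  53.2]
345 204 [475.4 214.3  51.1]
400 225 [528.2 192.7  40.3]
343 245 [474.7 173.3  40.5]
```

View pics/w1c.png

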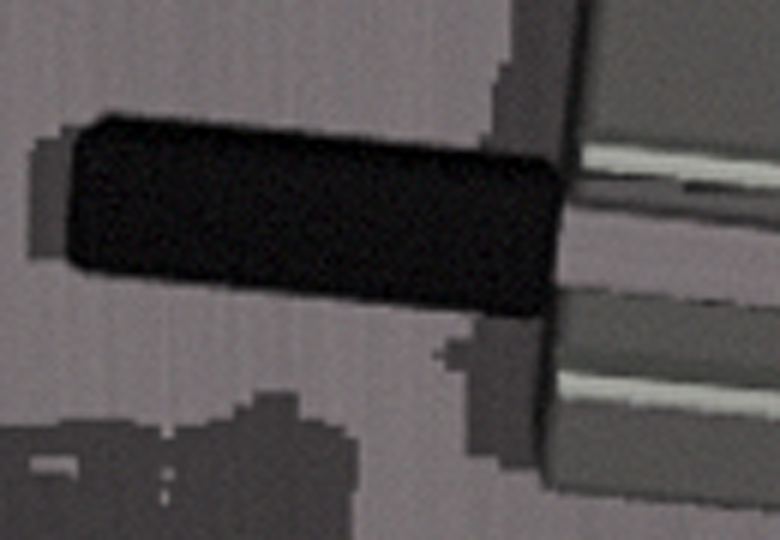

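The handle centre comes to (433.5, 213), z top 57 ✓., axis −5.6°, length ~71 ✓. The rack body starts at the shoulder, so I'll grip at +12 mm. First I'll turn the tool so the jaws close across the handle.

```bash
python3 -m handwheel '[[[0,0,0,0,0,8,0.06],[0,0,0,0,0,8,0.06],[0,0,0,0,0,8,0.06],[0,0,0,0,0,8,0.06],[0,0,0,0,0,8,0.06],[0,0,0,0,0,8,0.06],[0,0,0,0,0,8,0.06],[0,0,0,0,0,8,0.06],[0,0,0,0,0,8,0.06],[0,0,0,0,0,8,0.06],[0,0,0,0,0,8,0.06],[0,0,0,0,0,7.6,0.06]]]' 120
cat > tgt.py <<'E'
from h import *
import sys
def tgt(x,y,z=None):
    s=get_state();T=Ttool(s);d=np.array([x,y,s['tool_pos'][2] if z is None else z])-s['tool_pos']
    print('t',s['time'],s['tool_pos'].round(1),np.degrees(s['tcp_rot']).round(1),'ft',s['ft_force'].round(1),'op',round(s['opening'],3),'q6',s['q'][5].round(2));print('tool shift mm',(T[:3,:3].T@d).round(1))
if __name__=='__main__': tgt(*[float(a) for a in sys.argv[1:]])
E
python3 wr.py w2;python3 tgt.py 445.4 211.8 27
```

```text
time: 2.2
tool_pos: [456.0, 203.4, 231.1]
tcp_rot: [3.141, -0.0, -1.677]
ft_force: [0.1, -0.6, 0.7]
opening: 0.696
2.2 [456.  203.4 231.1] [ 3.1414e+00 -3.0000e-04 -1.6772e+00] 0.6962581717442153 [ 0.1 -0.6  0.7]
t 2.25 [455.9 203.5 231.1] [180.   -0.  -96.3] ft [-0.2  0.1  0.7] op 0.702 q6 1.93
tool shift mm [ -7.2  11.3 204.1]
```

View pics/w2.png

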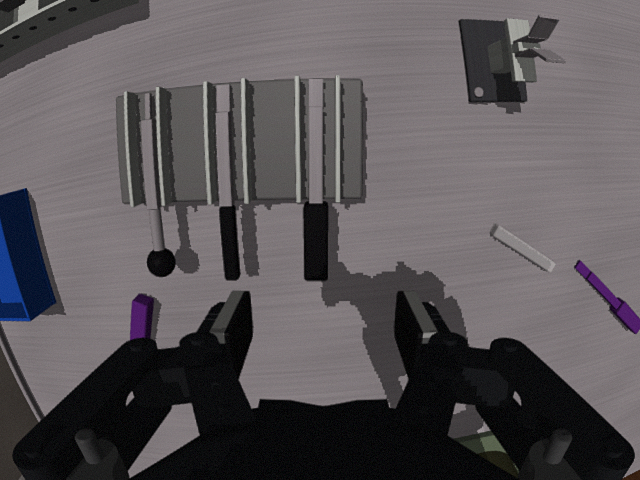

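Handle seen at (304–328, 203–280), aligned between the fingers. I'll re-fit it from this second view.

```bash
python3 - <<'E'
from h import *
np.set_printoptions(suppress=True,precision=1)
W=np.load('pics/w2_W.npy');p=cv2.imread('pics/w2.png').astype(int)
x,y,z=W[...,0],W[...,1],W[...,2]
m=np.zeros(x.shape,bool);m[195:290,295:340]=1
m&=(p.max(2)<70)&(z>53)&(z<61)
P=W[m];print(len(P),P.mean(0),P.min(0),P.max(0))
u,s,v=np.linalg.svd(P[:,:2]-P[:,:2].mean(0));print(v[0],np.degrees(np.arctan2(v[0][1],v[0][0])))
m=np.zeros(x.shape,bool);m[0:110,440:580]=1
for lo,hi in [(-5,15),(15,50),(50,90),(90,125)]:
    k=m&(z>lo)&(z<hi); 
    P=W[k];print(lo,len(P),P.min(0),P.max(0),P.mean(0))
E
python3 tgt.py 445.4 211.8 27
```

```text
1837 [434.6 212.1  57.2] [396.3 198.4  53.6] [477.6 226.5  59.4]
[-1.   0.1] 173.87712917237153
-5 12329 [ 544.  -131.5   -2.8] [686.2  73.4  14.7] [604.7 -13.9   2.5]
15 507 [581.6  -0.   15.1] [611.9  17.6  49.8] [595.3  15.7  32.8]
50 1652 [566.6  -5.1  50. ] [627.   20.6  89.9] [595.7  11.2  68.5]
90 849 [577.4  -3.8  90.1] [617.4  18.7 119.2] [599.8   9.2 107.3]
t 2.25 [455.9 203.5 231.1] [180.   -0.  -96.3] ft [-0.2  0.1  0.7] op 0.702 q6 1.93
tool shift mm [ -7.2  11.3 204.1]
```

```bash
python3 -m handwheel '[[[-0.007,0.0105,0.02,0,0,0,0.06],[0,0,0.04,0,0,0,0.06],[0,0,0.04,0,0,0,0.06],[0,0,0.04,0,0,0,0.06],[0,0,0.03,0,0,0,0.06],[0,0,0.02,0,0,0,0.06],[0,0,0.014,0,0,0,0.06],[0,0,0,0,0,0,0.06],[0,0,0,0,0,0,0.06]]]' 120
python3 wr.py w3; python3 tgt.py 446 211.4 27
```

```text
time: 3.15
tool_pos: [445.8, 212.2, 27.3]
tcp_rot: [3.141, -0.0, -1.669]
ft_force: [0.4, 0.3, -0.4]
opening: 0.702
3.15 [445.8 212.2  27.3] [ 3.1413e+00 -2.0000e-04 -1.6690e+00] 0.7017953888803591 [ 0.4  0.3 -0.4]
t 3.2 [446.4 212.6  28. ] [-179.9    0.   -95.6] ft [0.5 0.2 0.5] op 0.701 q6 1.94
tool shift mm [1.2 0.3 1. ]
```

View pics/w3.png

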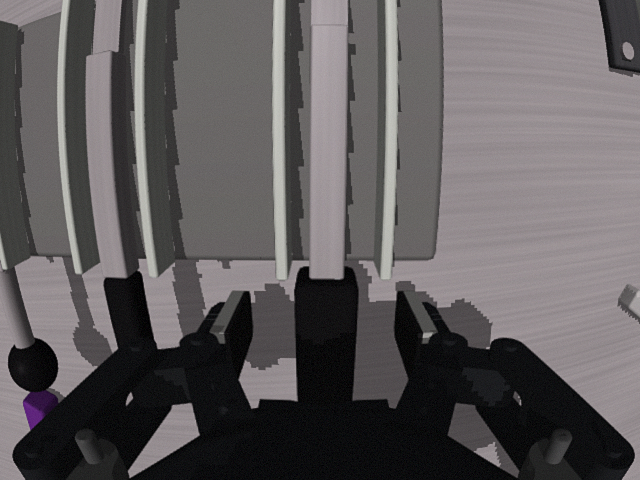

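The handle (296–358) is centred between the pads and the fingers clear the rack edge (row 258). Closing now, then a small lift.

```bash
python3 -m handwheel '[[[0,0,0,0,0,0,0.0],[0,0,0,0,0,0,0.0],[0,0,0,0,0,0,0.0],[0,0,0,0,0,0,0.0],[0,0,0,0,0,0,0.0],[0,0,0,0,0,0,0.0],[0,0,0,0,0,0,0.0],[0,0,0,0,0,0,0.0]]]' 120
python3 -m handwheel '[[[0,0,-0.01,0,0,0,0],[0,0,-0.03,0,0,0,0],[0,0,-0.04,0,0,0,0],[0,0,-0.04,0,0,0,0],[0,0,-0.04,0,0,0,0],[0,0,0,0,0,0,0],[0,0,0,0,0,0,0]]]' 120
python3 wr.py w4; python3 - <<'E'
from h import *
p,d=camera('side');cv2.imwrite('pics/side1.png',p[:,:,::-1])
E
```

```text
time: 4.0
tool_pos: [445.9, 213.1, 28.4]
tcp_rot: [-3.14, 0.0, -1.668]
ft_force: [-2.2, -1.5, 6.0]
opening: 0.239
time: 4.7
tool_pos: [445.7, 213.3, 188.6]
tcp_rot: [-3.139, 0.001, -1.668]
ft_force: [-0.2, 0.4, -1.7]
opening: 0.24
4.7 [445.7 213.3 188.6] [-3.1391e+00  1.1000e-03 -1.6682e+00] 0.2395070486108427 [-0.2  0.4 -1.7]
```

View pics/w4.png

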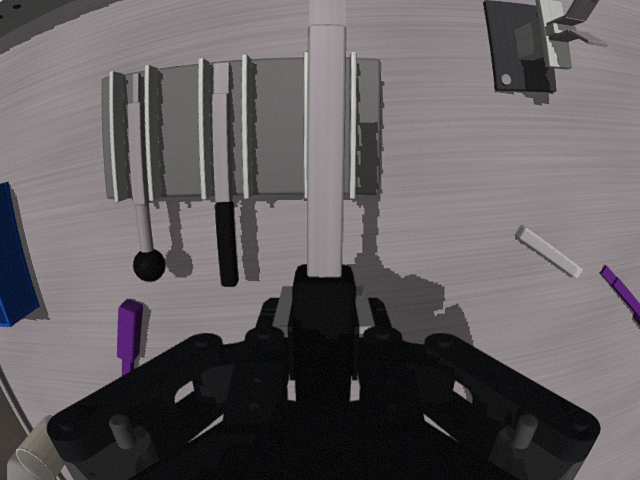

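View pics/side1.png

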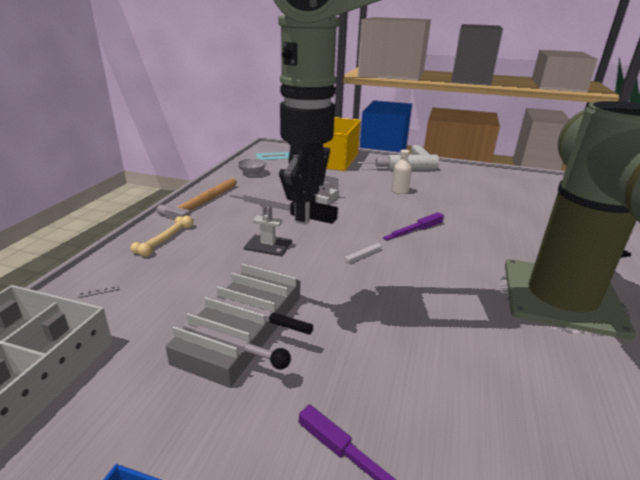

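The chisel is held and level. I'll measure it in the tool frame (shaft top, columns 309–343).

```bash
cat > shaft.py <<'E'
from h import *
import sys
np.set_printoptions(suppress=True,precision=1)
# wrist picture & W & tool pose -> chisel in tool frame; rows of picture given
def go(tag,rows,c0,c1,zr=30):
    s=get_state();W=np.load(f'pics/{tag}_W.npy');T=Ttool(s)
    L=(W-T[:3,3])@T[:3,:3]
    for r in rows:
        k=[c for c in range(c0,c1) if abs(L[r,c,2]+19)<zr and abs(L[r,c,0])<25]
        if k:
            P=L[r,k];print(r,k[0],k[-1],'x',P[:,0].min(),P[:,0].max(),'mid',(P[:,0].min()+P[:,0].max())/2,'y',P[:,1].mean(),'z',np.median(P[:,2]))
if __name__=='__main__': go(sys.argv[1],eval(sys.argv[2]),int(sys.argv[3]),int(sys.argv[4]))
E
python3 shaft.py w4 '[10,22,28,60,100,140,180,220,260,272,280,290,300]' 285 370
```

```text
10 309 345 x -4.84147754488793 7.052454249350391 mid 1.1054883522312307 y -116.23118269825804 z -22.626750565061652
22 309 344 x -4.876614273661367 6.687553392485691 mid 0.905469559412162 y -111.78793916857512 z -22.63234446554016
28 309 345 x -4.661910376855592 6.830128890967381 mid 1.0841092570558946 y -108.16827082433508 z -27.30399822354897
60 308 345 x -5.0009524821689615 6.721742189227914 mid 0.8603948535294763 y -97.22206429156675 z -27.384760719365538
100 308 345 x -4.954222507950511 6.703073415277151 mid 0.8744254536633203 y -84.10679789676784 z -27.1902426364557
140 307 344 x -5.296541816953642 6.513224993630039 mid 0.6083415883381984 y -71.24241828269778 z -26.976519392086864
180 307 343 x -5.349522660303828 6.266309985506999 mid 0.45839366260158565 y -58.33015218871109 z -26.897253688171528
220 307 343 x -5.507444557107114 6.381067921851481 mid 0.4368116823721837 y -45.129097927892765 z -26.88938348046477
260 307 341 x -5.64804020984577 5.9475737092385526 mid 0.14976674969639125 y -31.166146948386963 z -26.77688469321341
272 295 352 x -10.86994929133676 10.844333208636094 mid -0.012808041350332644 y -25.8292823033562 z -26.244818894888564
280 294 353 x -10.406315197735061 10.286882757866824 mid -0.0597162199341188 y -24.61749281635355 z -28.657491162531727
290 285 364 x -15.353228827514647 15.880117442714276 mid 0.26344430759981474 y -20.443321399641366 z -31.10787942750894
300 285 369 x -14.391724430045029 18.15236385753462 mid 1.8803197137447958 y -16.98096643616609 z -31.38468070621912
```

The chisel sits level: handle centre at tool y=+11, axis tool z=−21, 0.7° skew. Next, the clip's pose from the initial wrist picture.

```bash
python3 - <<'E'
from h import *
np.set_printoptions(suppress=True,precision=1)
p=cv2.imread('pics/wrist0.png')
crop('pics/w0c.png',p,290,150,400,250,7)
T=np.eye(4);T[:3,:3]=R.from_euler('xyz',[np.pi,0,0]).as_matrix();T[:3,3]=[575.0,0,231.3]
W=cloud('wrist',np.load('pics/wrist0.npy'),T);np.save('pics/w0_W.npy',W)
m=np.zeros(W.shape[:2],bool);m[150:250,285:405]=1
z=W[...,2]
for lo,hi in [(2,14),(15,45),(45,60),(60,75),(75,90),(90,100),(100,110),(110,116),(116,125)]:
    k=m&(z>lo)&(z<hi);P=W[k]
    if len(P)>5: r=cv2.minAreaRect(P[:,:2].astype(np.float32));print(lo,len(P),P.min(0),P.max(0),P.mean(0),r)
for v in range(190,245,6): print(v,[(u,W[v,u].round(0).astype(int).tolist()) for u in range(318,390,6)])
E
```

```text
2 5131 [535.3 -46.    2. ] [661.5  58.2  13.9] [595.8  15.3   7.3] ((598.4932861328125, 6.167488098144531), (104.13583374023438, 126.19242858886719), 89.9259033203125)
15 150 [563.7  15.2  15.2] [612.   35.1  39.2] [597.3  17.4  27.5] ((585.9356689453125, 20.595317840576172), (12.226268768310547, 51.61811828613281), 70.16085052490234)
60 968 [568.5  -3.4  60.2] [628.3  20.9  74.2] [593.9  13.1  67.3] ((598.3114013671875, 8.767618179321289), (59.95780944824219, 23.465988159179688), 1.1240757703781128)
75 352 [590.2  -3.6  76.1] [605.4  20.6  89.9] [598.6   9.5  80.8] ((597.1196899414062, 8.700069427490234), (24.199451446533203, 15.171302795410156), 85.8996353149414)
90 146 [590.4  -1.6  90.1] [605.   18.9 100. ] [599.5  10.1  96.7] ((597.6449584960938, 8.670394897460938), (20.455188751220703, 14.541008949279785), 89.68937683105469)
100 453 [584.2  -1.4 100. ] [611.2  18.6 110. ] [599.2   8.9 105. ] ((597.8375244140625, 8.433295249938965), (27.036462783813477, 20.01633071899414), 0.8847556114196777)
110 261 [580.4  -1.9 110.1] [617.9  18.9 116. ] [599.4   9.  113.2] ((599.2586669921875
[... 2243 characters left out ...]
), (348, [601, -25, 11]), (354, [607, -25, 10]), (360, [613, -25, 10]), (366, [608, 0, 106]), (372, [611, 2, 112]), (378, [615, 3, 117]), (384, [638, -26, 9])]
238 [(318, [570, -34, 1]), (324, [576, -34, 2]), (330, [580, -1, 118]), (336, [589, -34, 1]), (342, [595, -34, 1]), (348, [601, -34, 1]), (354, [608, -34, 3]), (360, [614, -34, 2]), (366, [620, -34, 3]), (372, [627, -34, 1]), (378, [615, -1, 118]), (384, [639, -34, 1])]
244 [(318, [570, -41, 1]), (324, [576, -41, 1]), (330, [583, -41, 0]), (336, [589, -41, -1]), (342, [595, -41, 1]), (348, [601, -40, 2]), (354, [608, -40, 2]), (360, [614, -41, 0]), (366, [621, -41, 1]), (372, [627, -41, 1]), (378, [633, -40, 2]), (384, [640, -41, 1])]
```

View pics/w0c.png

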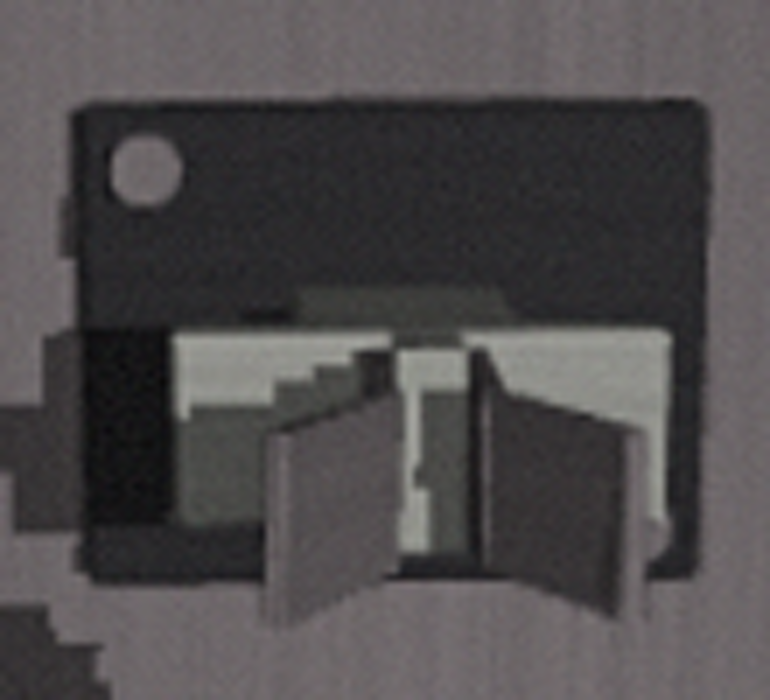

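Clip centre (598, 8.5), axis at 91°, seat top z≈80 ✓ (85−6). I'll turn the chisel to point +y, then move over.

```bash
python3 -m handwheel '[[[0,0,0,0,0,-8,0],[0,0,0,0,0,-8,0],[0,0,0,0,0,-8,0],[0,0,0,0,0,-8,0],[0,0,0,0,0,-8,0],[0,0,0,0,0,-8,0],[0,0,0,0,0,-8,0],[0,0,0,0,0,-8,0],[0,0,0,0,0,-8,0],[0,0,0,0,0,-8,0],[0,0,0,0,0,-8,0],[0,0,0,0,0,-8.3,0]]]' 120
python3 tgt.py 598.0 -36.5 188
```

```text
time: 6.0
tool_pos: [443.5, 212.4, 184.7]
tcp_rot: [3.14, 0.005, 0.018]
ft_force: [-0.4, -0.6, -2.0]
opening: 0.235
t 6.0 [443.5 212.4 184.7] [179.9   0.3   1. ] ft [-0.4 -0.6 -2. ] op 0.235 q6 0.25
tool shift mm [150.  251.7  -3.7]
```

```bash
python3 -m handwheel '[[[0.025,0.041,0,0,0,0,0],[0.025,0.041,0,0,0,0,0],[0.025,0.041,0,0,0,0,0],[0.025,0.041,0,0,0,0,0],[0.025,0.041,0,0,0,0,0],[0.025,0.044,0,0,0,0,0],[0,0,0,0,0,0,0],[0,0,0,0,0,0,0],[0,0,0,0,0,0,0]]]' 120
python3 wr.py w5; python3 tgt.py 598.0 -36.5 188;python3 shaft.py w5 '[10,22,28,60,100,140,180,220,260]' 285 370
```

```text
time: 6.9
tool_pos: [596.3, -32.6, 185.2]
tcp_rot: [-3.14, 0.004, 0.013]
ft_force: [-0.5, -0.2, -0.8]
opening: 0.238
6.9 [596.3 -32.6 185.2] [-3.1402  0.0042  0.0128] 0.23827744007187934 [-0.5 -0.2 -0.8]
t 6.95 [596.5 -32.2 185.8] [-179.9    0.2    0.8] ft [ 0.4  0.3 -0.7] op 0.239 q6 -0.21
tool shift mm [ 1.4  4.3 -2.2]
10 309 345 x -4.142409094718709 7.69112368340091 mid 1.7743572943411006 y -112.9250218181964 z -18.63499406893408
22 309 344 x -4.183999167816457 7.392450609073705 mid 1.6042257206286243 y -108.57879299069499 z -18.284232311061395
28 309 345 x -3.9930306166267204 7.502451685340438 mid 1.754710534356859 y -104.7915167382691 z -23.61114663229481
60 308 345 x -4.276059545342446 7.4034110812439895 mid 1.5636757679507718 y -93.91660797934364 z -23.36171292665171
100 308 345 x -4.2578999949479215 7.393683007026798 mid 1.5678915060394383 y -80.77281121148506 z -23.324772759645636
140 307 344 x -4.667105331444036 7.046330607140399 mid 1.1896126378481813 y -67.90310839402298 z -23.283260606251453
180 307 343 x -4.74730844862668 6.929027182561317 mid 1.0908593669673183 y -55.00773122339296 z -23.389142148778504
220 307 343 x -4.921993651506605 6.963097398186284 mid 1.0205518733398398 y -41.76065679655026 z -23.26733833368017
260 307 341 x -5.03433850903897 6.503381845707672 mid 0.734521668334351 y -27.866589743386584 z -23.35028884778493
```

View pics/w5.png

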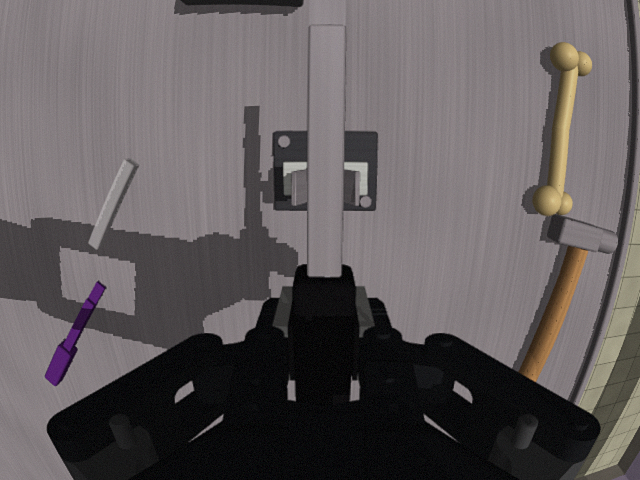

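```bash
python3 - <<'E'
from h import *
np.set_printoptions(suppress=True,precision=1)
W=np.load('pics/w5_W.npy');z=W[...,2]
m=np.zeros(z.shape,bool);m[120:225,260:390]=1
for lo,hi in [(3,14),(60,75),(100,116),(114,125),(195,215)]:
    P=W[m&(z>lo)&(z<hi)];r=cv2.minAreaRect(P[:,:2].astype(np.float32));print(lo,len(P),P.min(0),P.max(0),r)
for r in [24,27,60,140,200,260]:
    k=[c for c in range(290,365) if 195<z[r,c]<220];P=W[r,k];print(r,(P.min(0)+P.max(0))/2)
E
```

```text
3 3356 [551.9 -35.6   3.2] [642.4  42.5  13.1] ((597.2147216796875, 3.6347808837890625), (78.04898834228516, 90.6053237915039), 89.6740493774414)
60 846 [567.1  -5.   60.3] [627.   20.1  68.4] ((597.01806640625, 7.5417304039001465), (60.141822814941406, 24.417078018188477), 0.7127898931503296)
100 671 [577.6  -2.6 104. ] [617.   17.5 116. ] ((597.2890625, 7.30108118057251), (39.238792419433594, 20.00492286682129), 0.7285202145576477)
114 567 [577.6  -2.8 114. ] [617.   17.6 119.5] ((597.2892456054688, 7.308358192443848), (39.22575378417969, 20.047393798828125), 0.7797870635986328)
195 3848 [590.9   7.8 206.8] [603.1  42.2 211.4] ((596.9290161132812, 24.983455657958984), (12.037906646728516, 34.31837463378906), 0.6234056949615479)
24 [596.7  74.9 206.4]
27 [596.9  72.9 209.4]
60 [596.9  61.7 208.8]
140 [596.9  35.7 209.5]
200 [596.8  16.2 209.1]
260 [596.9  -4.5 208.8]
```

In one image, the shaft (x=596.9, 90°) is aligned with the clip (597.2, 7.3, 90.7°), and the clip will grip at handle +54 mm. Descending 118 mm in total, slowly at the end.

```bash
python3 -m handwheel '[[[0,0,0.02,0,0,0,0],[0,0,0.03,0,0,0,0],[0,0,0.02,0,0,0,0],[0,0,0.01,0,0,0,0],[0,0,0.005,0,0,0,0],[0,0,0,0,0,0,0],[0,0,0,0,0,0,0]]]' 120
python3 -m handwheel '[[[0,0,0.004,0,0,0,0],[0,0,0.004,0,0,0,0],[0,0,0.004,0,0,0,0],[0,0,0.004,0,0,0,0]]]' 120
python3 tgt.py 597 -32.5 67
```

```text
time: 7.65
tool_pos: [598.9, -33.5, 103.6]
tcp_rot: [3.141, -0.002, 0.013]
ft_force: [0.1, -0.6, -1.5]
opening: 0.238
time: 8.05
tool_pos: [597.7, -33.7, 86.0]
tcp_rot: [-3.141, 0.001, 0.012]
ft_force: [-2.5, -0.6, 1.6]
opening: 0.239
t 8.05 [597.7 -33.7  86. ] [-180.     0.     0.7] ft [-2.5 -0.6  1.6] op 0.239 q6 -0.21
tool shift mm [-0.7 -1.2 19. ]
```

```bash
python3 -m handwheel '[[[0,0,0.003,0,0,0,0],[0,0,0.003,0,0,0,0],[0,0,0.003,0,0,0,0],[0,0,0,0,0,0,0]]]' 120
python3 tgt.py 597 -32.5 67
```

```text
time: 8.45
tool_pos: [597.4, -33.6, 76.4]
tcp_rot: [-3.141, 0.001, 0.012]
ft_force: [-1.7, -0.9, -1.9]
opening: 0.238
t 8.45 [597.4 -33.6  76.4] [-1.8e+02  1.0e-01  7.0e-01] ft [-1.7 -0.9 -1.9] op 0.238 q6 -0.21
tool shift mm [-0.4 -1.1  9.4]
```

```bash
python3 -m handwheel '[[[0,0,0.003,0,0,0,0],[0,0,0.003,0,0,0,0],[0,0,0,0,0,0,0]]]' 120
python3 -m handwheel '[[[0,0,0.002,0,0,0,0],[0,0,0,0,0,0,0]]]' 120
python3 -m handwheel '[[[0,0,0.002,0,0,0,0],[0,0,0,0,0,0,0]]]' 120
python3 wr.py w6
```

```text
time: 8.75
tool_pos: [597.5, -33.6, 70.6]
tcp_rot: [-3.141, 0.001, 0.012]
ft_force: [-0.8, 0.5, -1.6]
opening: 0.237
time: 8.95
tool_pos: [597.7, -33.6, 69.0]
tcp_rot: [-3.141, 0.001, 0.012]
ft_force: [-2.0, 0.2, -0.9]
opening: 0.239
time: 9.15
tool_pos: [598.1, -33.7, 67.5]
tcp_rot: [3.142, -0.0, 0.012]
ft_force: [-1.9, 0.3, 1.2]
opening: 0.237
9.15 [598.1 -33.7  67.5] [ 3.1416e+00 -3.0000e-04  1.2300e-02] 0.23692493602286158 [-1.9  0.3  1.2]
```

View pics/w6.png

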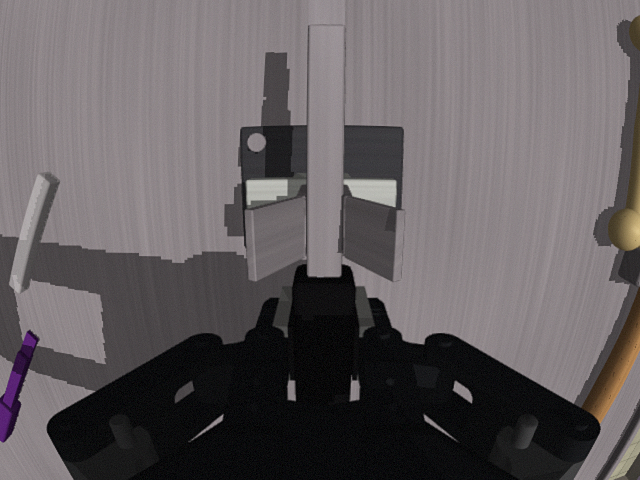

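```bash
python3 -c "
import numpy as np
W=np.load('pics/w6_W.npy');z=W[...,2]
print(np.nanmedian(z[60:160,315:338]),np.nanmedian(z[200:250,315:338]),[W[r,325].round(1) for r in (22,30)])
P=W[200:280,240:410].reshape(-1,3);P=P[(P[:,2]>100)&(P[:,2]<130)];print(P.min(0),P.max(0))"
python3 -m handwheel '[[[0,0,0.002,0,0,0,0],[0,0,0,0,0,0,0]]]' 120
python3 -m handwheel '[[[0,0,0.002,0,0,0,0],[0,0,0,0,0,0,0]]]' 120
python3 wr.py w7;  python3 -c "
import numpy as np
W=np.load('pics/w7_W.npy');z=W[...,2]
print(np.nanmedian(z[60:160,315:338]),np.nanmedian(z[200:250,315:338]))"
```

```text
91.60201393623396 91.42892595700772 [array([598. ,  75.5,  85.6]), array([598. ,  70.6,  92.3])]
[577.06173672  -3.49561856 100.0260716 ] [619.92270443  17.8017648  119.35726771]
time: 9.4
tool_pos: [598.2, -33.7, 67.2]
tcp_rot: [-3.142, -0.0, 0.013]
ft_force: [-6.3, 0.3, 11.4]
opening: 0.235
time: 9.6
tool_pos: [598.3, -33.7, 66.9]
tcp_rot: [3.142, -0.0, 0.013]
ft_force: [-10.4, 0.0, 19.2]
opening: 0.237
9.6 [598.3 -33.7  66.9] [ 3.1416e+00 -1.0000e-04  1.3000e-02] 0.2365185103636861 [-10.4   0.   19.2]
91.95342595225955 91.3532070090777
```

Shaft top at 91.5 (axis 85.5) with force rising and no further motion: it is seated. I'll relieve the preload and open.

```bash
python3 -m handwheel '[[[0,0,-0.003,0,0,0,0],[0,0,0,0,0,0,0]]]' 120
python3 -m handwheel '[[[0,0,0,0,0,0,0.06],[0,0,0,0,0,0,0.06],[0,0,0,0,0,0,0.06],[0,0,0,0,0,0,0.06],[0,0,0,0,0,0,0.06],[0,0,0,0,0,0,0.06]]]' 120
python3 wr.py w8;  python3 -c "
import numpy as np
W=np.load('pics/w8_W.npy');z=W[...,2]
print(np.nanmedian(z[60:160,315:338]),np.nanmedian(z[200:250,315:338]))"
```

```text
time: 9.85
tool_pos: [598.2, -33.7, 67.3]
tcp_rot: [3.141, -0.001, 0.012]
ft_force: [-3.9, -1.0, 9.2]
opening: 0.238
time: 10.45
tool_pos: [598.0, -33.7, 66.1]
tcp_rot: [-3.142, 0.0, 0.012]
ft_force: [-0.1, 0.5, 1.0]
opening: 0.707
10.45 [598.  -33.7  66.1] [-3.1416e+00  1.0000e-04  1.2200e-02] 0.7070524874752387 [-0.1  0.5  1. ]
91.46020783637431 91.35759963323468
```

View pics/w8.png

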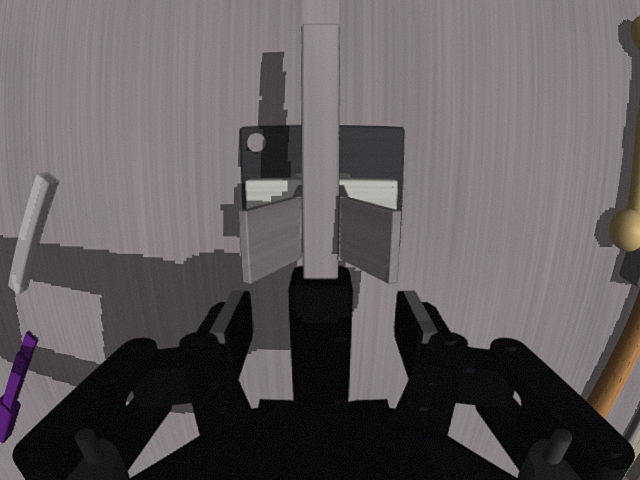

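Clip holds the chisel level (z unchanged, fingers at 0.7 open, clear of the handle). Now I'll rise, cross the clip, and look before regripping.

```bash
python3 -m handwheel '[[[0,0,-0.01,0,0,0,0.06],[0,0,-0.03,0,0,0,0.06],[0,0,-0.04,0,0,0,0.06],[0,0,-0.04,0,0,0,0.06],[0,-0.027,0,0,0,0,0.06],[0,-0.027,0,0,0,0,0.06],[0,-0.028,0,0,0,0,0.06],[0,0,0,0,0,0,0.06],[0,0,0,0,0,0,0.06],[0,0,0,0,0,0,0.06]]]' 120
python3 wr.py w9; python3 - <<'E'
from h import *
p,d=camera('side');cv2.imwrite('pics/side2.png',p[:,:,::-1])
W=np.load('pics/w9_W.npy');z=W[...,2]
for r in range(200,420,20):
    k=[c for c in range(280,370) if 80<z[r,c]<130 and 588<W[r,c,0]<606]
    if k: P=W[r,k];print(r,((P.min(0)+P.max(0))/2).round(1))
E
python3 tgt.py 597 48.5 66
```

```text
time: 11.5
tool_pos: [597.1, 47.6, 186.7]
tcp_rot: [3.141, -0.001, 0.012]
ft_force: [-0.2, -0.1, -1.0]
opening: 0.703
11.5 [597.1  47.6 186.7] [ 3.1411e+00 -5.0000e-04  1.1800e-02] 0.7030505385200202 [-0.2 -0.1 -1. ]
200 [596.4  75.   86.4]
220 [596.5  62.6  91.7]
240 [596.7  48.7  91.1]
260 [596.8  34.6  91.1]
280 [596.9  18.8  88.4]
300 [597.    6.8  95.4]
320 [596.9 -11.6  90.8]
340 [597.  -25.5  96.2]
360 [596.8 -43.6  95.9]
380 [597.  -62.7  96.2]
t 11.6 [597.1  47.3 186.4] [180.   -0.    0.6] ft [-0.1 -0.4  1.1] op 0.704 q6 -0.08
tool shift mm [-1.000e-01 -1.200e+00  1.204e+02]
```

View pics/w9.png

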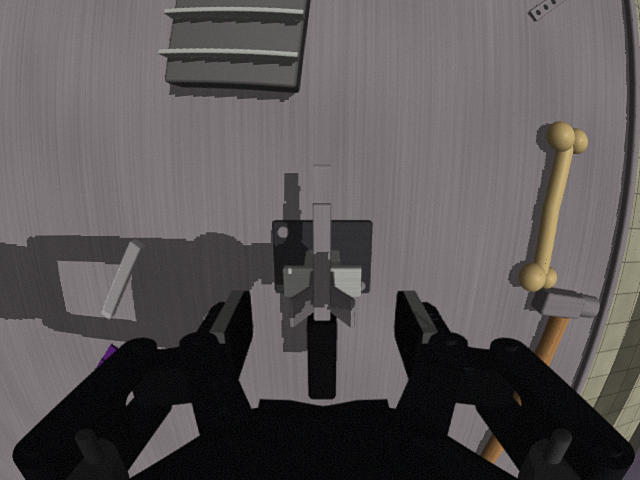

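View pics/side2.png

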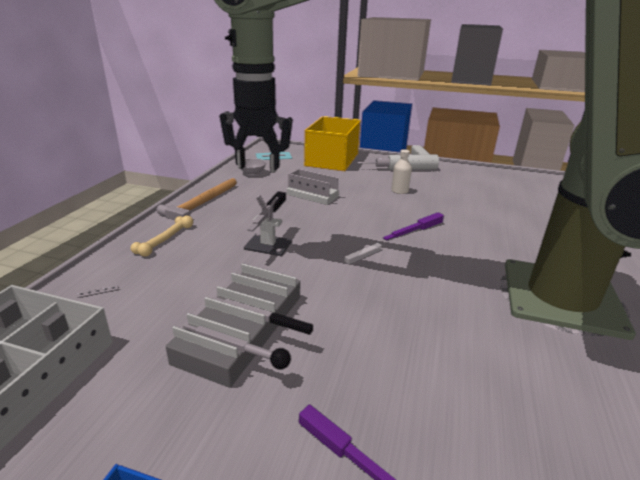

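Chisel rests in the clip as intended: shaft at x≈596.7, axis 85, shaft end at y≈73. Descending onto the far side and gripping.

```bash
python3 -m handwheel '[[[0,-0.001,0.02,0,0,0,0.06],[0,0,0.04,0,0,0,0.06],[0,0,0.03,0,0,0,0.06],[0,0,0.02,0,0,0,0.06],[0,0,0.01,0,0,0,0.06],[0,0,0,0,0,0,0.06],[0,0,0,0,0,0,0.06]]]' 120
python3 tgt.py 597 48.5 66
python3 -m handwheel '[[[0,0,0,0,0,0,0.0],[0,0,0,0,0,0,0.0],[0,0,0,0,0,0,0.0],[0,0,0,0,0,0,0.0],[0,0,0,0,0,0,0.0],[0,0,0,0,0,0,0.0],[0,0,0,0,0,0,0.0],[0,0,0,0,0,0,0.0],[0,0,0,0,0,0,0.0]]]' 120
python3 tgt.py 597 48.5 66; python3 wr.py w10
```

```text
time: 12.3
tool_pos: [597.9, 48.9, 67.3]
tcp_rot: [3.141, -0.002, 0.012]
ft_force: [-0.0, -0.2, 0.8]
opening: 0.701
t 12.3 [597.9  48.9  67.3] [ 1.8e+02 -1.0e-01  7.0e-01] ft [-0.  -0.2  0.8] op 0.701 q6 -0.07
tool shift mm [-0.9  0.4  1.3]
time: 13.2
tool_pos: [597.3, 49.4, 67.2]
tcp_rot: [3.141, -0.001, 0.012]
ft_force: [-3.0, -0.1, 6.1]
opening: 0.115
t 13.2 [597.3  49.4  67.2] [180.   -0.    0.7] ft [-3.  -0.1  6.1] op 0.115 q6 -0.07
tool shift mm [-0.3  0.9  1.2]
13.2 [597.3  49.4  67.2] [ 3.1414e+00 -8.0000e-04  1.2400e-02] 0.1154392436547272 [-3.  -0.1  6.1]
```

View pics/w10.png

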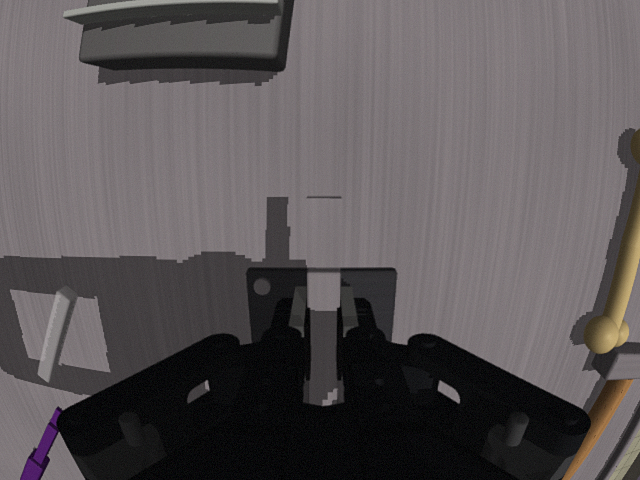

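Gripped the shaft (opening 0.115 ≈ 10–12 mm). Lifting out gradually.

```bash
python3 -m handwheel '[[[0,0,-0.004,0,0,0,0],[0,0,-0.004,0,0,0,0],[0,0,-0.004,0,0,0,0],[0,0,-0.004,0,0,0,0],[0,0,0,0,0,0,0]]]' 120
python3 -m handwheel '[[[0,0,-0.005,0,0,0,0],[0,0,-0.005,0,0,0,0],[0,0,-0.005,0,0,0,0],[0,0,-0.005,0,0,0,0],[0,0,-0.005,0,0,0,0]]]' 120
python3 -m handwheel '[[[0,0,-0.01,0,0,0,0],[0,0,-0.02,0,0,0,0],[0,0,-0.03,0,0,0,0],[0,0,-0.04,0,0,0,0],[0,0,-0.02,0,0,0,0],[0,0,0,0,0,0,0],[0,0,0,0,0,0,0]]]' 120
python3 wr.py w11; python3 - <<'E'
from h import *
for n in ('side','scene'):
    p,d=camera(n);cv2.imwrite(f'pics/{n}3.png',p[:,:,::-1]);np.save(f'pics/{n}3.npy',d)
E
```

```text
time: 13.75
tool_pos: [597.0, 49.4, 82.7]
tcp_rot: [-3.141, -0.0, 0.012]
ft_force: [-1.4, 0.2, -1.6]
opening: 0.109
time: 14.25
tool_pos: [597.2, 49.3, 108.1]
tcp_rot: [3.142, -0.001, 0.012]
ft_force: [-1.1, -0.2, -1.8]
opening: 0.113
time: 14.95
tool_pos: [596.8, 49.4, 227.4]
tcp_rot: [3.142, -0.0, 0.012]
ft_force: [-0.8, -0.6, -1.3]
opening: 0.112
14.95 [596.8  49.4 227.4] [ 3.1416e+00 -4.0000e-04  1.2200e-02] 0.11209421231642286 [-0.8 -0.6 -1.3]
```

View pics/w11.png

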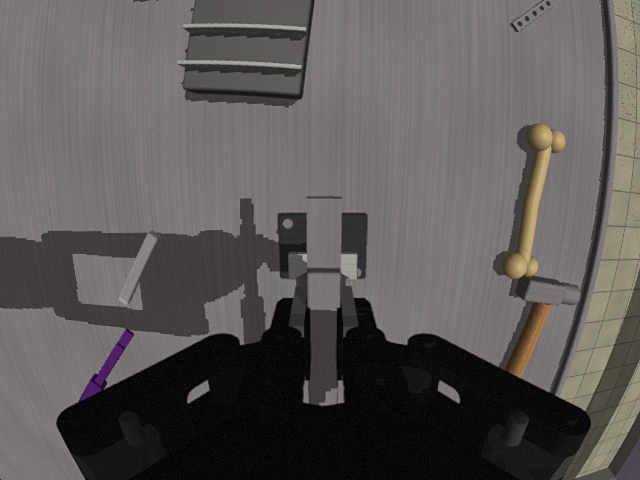

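View pics/side3.png

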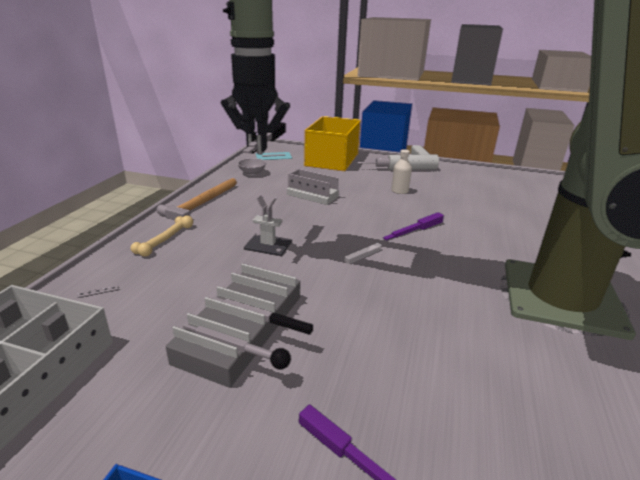

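Lifted out and level (blade's image position is unchanged from before the lift). Now moving to view the cassette beside the chisel.

```bash
python3 -m handwheel '[[[-0.01,0.04,0,0,0,0,0],[-0.01,0.045,0,0,0,0,0],[-0.01,0.045,0,0,0,0,0],[-0.01,0.045,0,0,0,0,0],[-0.01,0.045,0,0,0,0,0],[-0.01,0.045,0,0,0,0,0],[-0.01,0.045,0,0,0,0,0],[-0.01,0.045,0,0,0,0,0],[-0.01,0.045,0,0,0,0,0],[0,0,0,0,0,0,0],[0,0,0,0,0,0,0],[0,0,0,0,0,0,0]]]' 120
python3 wr.py w12;python3 tgt.py 510 -350
```

```text
time: 16.3
tool_pos: [511.4, -350.4, 225.7]
tcp_rot: [-3.139, 0.002, 0.013]
ft_force: [0.5, 0.0, -1.3]
opening: 0.111
16.3 [ 511.4 -350.4  225.7] [-3.139e+00  2.000e-03  1.270e-02] 0.1114011889588619 [ 0.5  0.  -1.3]
t 16.35 [ 511.8 -350.1  226.1] [-1.799e+02  1.000e-01  8.000e-01] ft [ 0.6  0.  -0.6] op 0.113 q6 -0.75
tool shift mm [-1.8 -0.1  0. ]
```

View pics/w12.png

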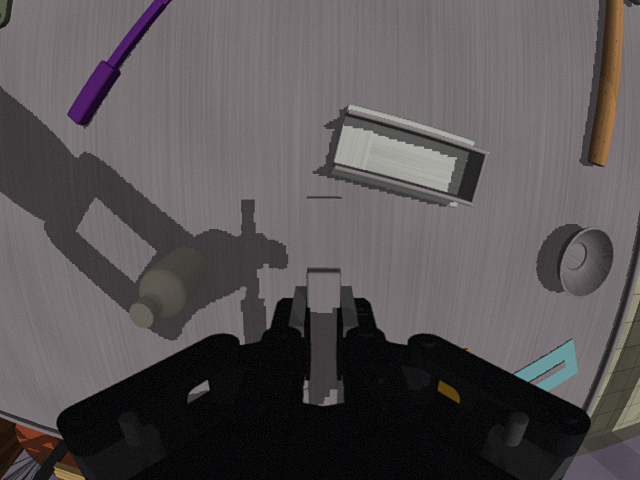

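The cassette is fully visible: open end at left (~(340,140)), end wall at right (~(478,178)), and a brighter ledge at its left. Fitting walls and interior.

```bash
python3 - <<'E'
from h import *
np.set_printoptions(suppress=True,precision=1)
crop('pics/w12c.png',cv2.imread('pics/w12.png'),320,95,500,220,4)
W=np.load('pics/w12_W.npy');z=W[...,2]
m=np.zeros(z.shape,bool);m[95:215,320:500]=1
for lo,hi in [(8,30),(16,22.4),(22.5,28),(54,64)]:
    P=W[m&(z>lo)&(z<hi)];r=cv2.minAreaRect(P[:,:2].astype(np.float32));print(lo,len(P),np.median(P[:,2]),r);print(cv2.boxPoints(r))
P=W[m&(z>54)&(z<64)]
a=np.radians(-13);
for a in np.radians(np.arange(-18,-8,1)):
    d=np.array([np.cos(a),np.sin(a)]);n=np.array([-d[1],d[0]]);q=P[:,:2]@n;print(round(np.degrees(a)),np.ptp(q).round(1),np.histogram(q,bins=12)[0])
E
```

```text
8 7690 20.664040069885147 ((588.27587890625, -296.60675048828125), (70.8824691772461, 130.00747680664062), 77.1202392578125)
[[ 517.  -316.7]
 [ 643.7 -345.6]
 [ 659.5 -276.5]
 [ 532.8 -247.6]]
16 5879 20.361794226542145 ((588.298828125, -296.61199951171875), (70.8824691772461, 129.96044921875), 77.1202392578125)
[[ 517.1 -316.7]
 [ 643.7 -345.6]
 [ 659.5 -276.5]
 [ 532.9 -247.6]]
22.5 1719 25.419544170617826 ((587.22705078125, -291.8748779296875), (60.67919158935547, 129.15170288085938), 81.15213012695312)
[[ 518.8 -311.9]
 [ 646.4 -331.8]
 [ 655.7 -271.8]
 [ 528.1 -252. ]]
54 1788 60.13999061831359 ((588.7439575195312, -296.81146240234375), (52.694488525390625, 130.60699462890625), 77.14088439941406)
[[ 519.2 -308. ]
 [ 646.5 -337. ]
 [ 658.3 -285.7]
 [ 530.9 -256.6]]
-18 62.5 [225 335 174  35  37  40  36  36  37 232 383 218]
-17 60.5 [259 383 104  33  37  38  33  37  35 139 442 248]
-16 58.5 [319 392  46  32  36  37  32  36  33  59 468 298]
-15 56.4 [417 318  32  32  38  33  31  33  31  35 391 397]
-14 54.4 [570 179  29  33  34  32  31  32  30  34 231 553]
-13 52.9 [673  87  27  34  33  30  30  31  29  33  86 695]
-12 54.1 [599 166  29  36  32  29  34  30  32  31 222 548]
-11 56.0 [476 291  32  38  33  30  34  31  34  32 368 389]
-10 58.1 [333 431  40  37  35  33  34  33  35  48 440 289]
-9 60.2 [264 441 103  40  34  35  34  35  37 118 417 230]
```

View pics/w12c.png

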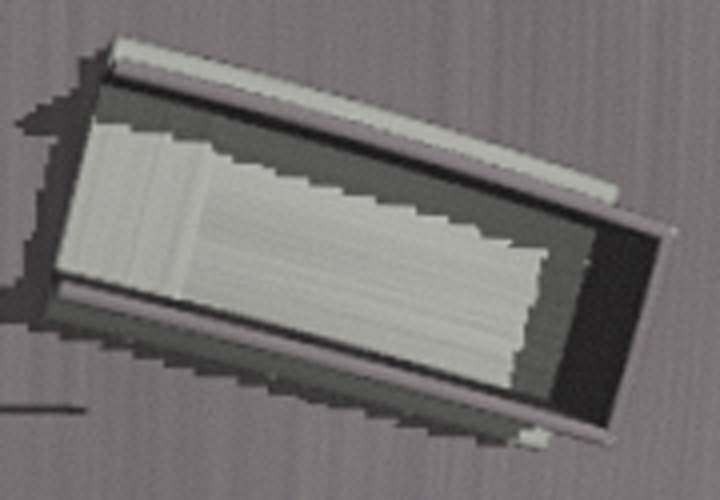

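Pocket centre ≈ (600.3, −299.5), +x direction −12.9° (walls 130×52.7 at z 60 ✓, floor 20 ✓, ledge 25 ✓). Target: yaw 77.1°, TCP (506, −278). Turning first.

```bash
python3 -m handwheel '[[[0,0,0,0,0,-8,0],[0,0,0,0,0,-8,0],[0,0,0,0,0,-8,0],[0,0,0,0,0,-8,0],[0,0,0,0,0,-8,0],[0,0,0,0,0,-8,0],[0,0,0,0,0,-8,0],[0,0,0,0,0,-8,0],[0,0,0,0,0,-8,0],[0,0,0,0,0,-4.4,0],[0,0,0,0,0,0,0],[0,0,0,0,0,0,0]]]' 120
python3 tgt.py 506.2 -278 12.5
```

```text
time: 17.55
tool_pos: [512.2, -350.5, 227.2]
tcp_rot: [-3.141, -0.0, 1.346]
ft_force: [-0.8, 0.4, -0.6]
opening: 0.116
t 17.55 [ 512.2 -350.5  227.2] [-180.    -0.    77.1] ft [-0.8  0.4 -0.6] op 0.116 q6 -2.09
tool shift mm [ 69.3 -22.  214.7]
```

Now above the pocket, down to z≈80 (handle bottom ~88, walls 60), then check from the fixed cameras.

```bash
python3 -m handwheel '[[[0.035,-0.011,0,0,0,0,0],[0.034,-0.011,0,0,0,0,0],[0,0,0.03,0,0,0,0],[0,0,0.04,0,0,0,0],[0,0,0.04,0,0,0,0],[0,0,0.03,0,0,0,0],[0,0,0,0,0,0,0],[0,0,0,0,0,0,0],[0,0,0,0,0,0,0]]]' 120
python3 tgt.py 506.2 -278 12.5
python3 - <<'E'
from h import *
for n,b in (('side',(250,110,390,220)),('scene',(100,190,240,300))):
    p,d=camera(n);p=p[:,:,::-1];cv2.imwrite(f'pics/{n}4.png',p);crop(f'pics/{n}4c.png',p,*b,5)
    W=cloud(n,d);np.save(f'pics/{n}4_W.npy',W)
E
python3 wr.py w13
```

```text
time: 18.45
tool_pos: [507.6, -280.7, 89.8]
tcp_rot: [3.137, 0.002, 1.345]
ft_force: [0.6, 0.0, -1.5]
opening: 0.114
t 18.45 [ 507.6 -280.7   89.8] [1.798e+02 1.000e-01 7.710e+01] ft [ 0.6  0.  -1.5] op 0.114 q6 -2.0
tool shift mm [ 2.5 -2.3 77.3]
18.55 [ 507.6 -280.8   90. ] [3.1369e+00 2.1000e-03 1.3455e+00] 0.11490914631357131 [ 0.9 -0.5 -1.6]
```

View pics/side4c.png

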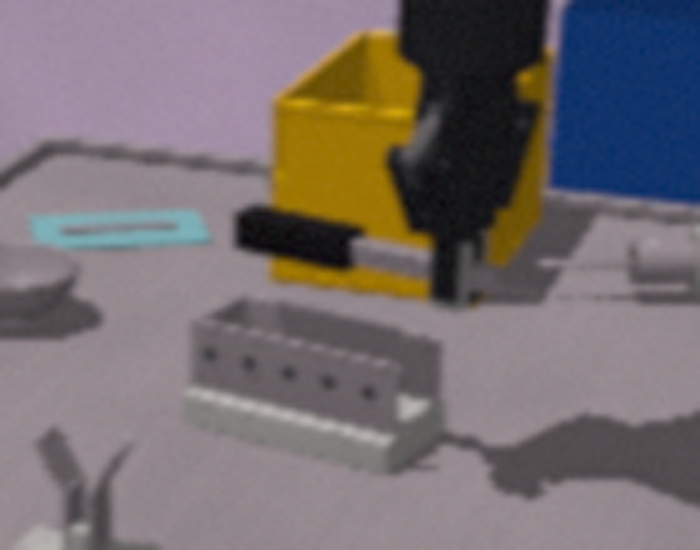

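View pics/scene4c.png

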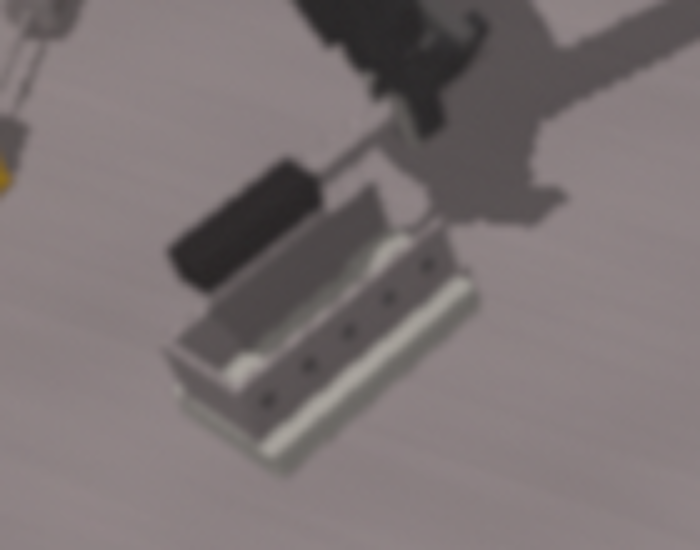

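View pics/w13.png

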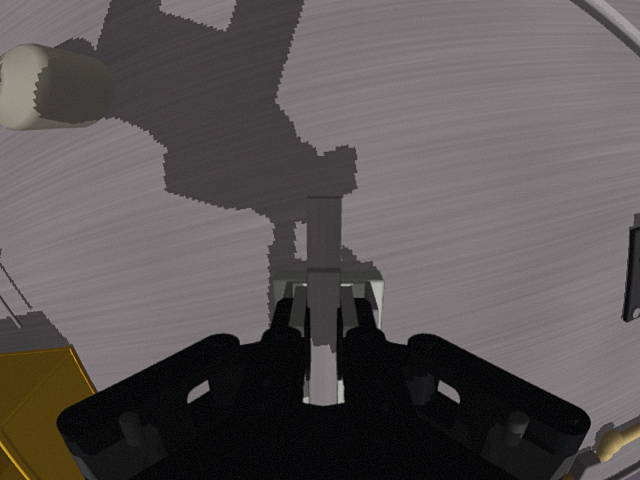

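Handle is above the pocket and parallel. I'll compare handle and walls within each fixed camera's cloud.

```bash
python3 - <<'E'
from h import *
np.set_printoptions(suppress=True,precision=1)
d=np.array([np.cos(np.radians(-12.9)),np.sin(np.radians(-12.9))]);n=np.array([-d[1],d[0]])
for k in ('scene','side'):
    W=np.load(f'pics/{k}4_W.npy');p=cv2.imread(f'pics/{k}4.png').astype(int);x,y,z=W[...,0],W[...,1],W[...,2]
    b=(x>500)&(x<700)&(y>-380)&(y<-200)
    H=W[b&(z>85)&(z<135)&(p.max(2)<75)&(x>550)]
    C=W[b&(z>53)&(z<64)]
    q=C[:,:2];
    def rng(P):
        a=P[:,:2]@d;c=P[:,:2]@n;return np.percentile(a,[1,99]),np.percentile(c,[1,99])
    print(k,len(H),'H',rng(H),H.min(0),H.max(0));print('C',rng(C), cv2.minAreaRect(q.astype(np.float32)))
    # handle pitch from top face
    a=H[:,:2]@d
    t=[(round(u),np.percentile(H[(a>u-4)&(a<u+4),2],95).round(1)) for u in range(int(a.min())+6,int(a.max()),14)];print(t)
E
```

```text
scene 364 H (array([622.1, 690.9]), array([-164.9, -146.1])) [ 568.5 -314.9   96.6] [ 640.4 -281.1  122.6]
C (array([577.4, 705.3]), array([-182.7, -127.1])) ((589.7241821289062, -294.43145751953125), (58.218040466308594, 129.9734344482422), 77.28839111328125)
[(626, np.float64(120.1)), (640, np.float64(119.6)), (654, np.float64(120.2)), (668, np.float64(120.1)), (682, np.float64(120.1))]
side 207 H (array([615.4, 685.4]), array([-162.3, -146.8])) [ 564.4 -310.4   97.3] [ 634.8 -282.5  121.2]
C (array([572.5, 701.5]), array([-185.1, -129.5])) ((585.3202514648438, -295.4461669921875), (57.35303497314453, 131.54855346679688), 78.10025024414062)
[(619, np.float64(119.7)), (633, np.float64(120.3)), (647, np.float64(118.7)), (661, np.float64(120.0)), (675, np.float64(119.2))]
```

Handle is level (top at z 120 along its length), along-offset about +2 mm and across about 1 mm. Applying a small correction and lowering.

```bash
python3 -m handwheel '[[[0.001,-0.002,0.01,0,0,0,0],[0,0,0.02,0,0,0,0],[0,0,0.015,0,0,0,0],[0,0,0.01,0,0,0,0],[0,0,0.005,0,0,0,0],[0,0,0,0,0,0,0],[0,0,0,0,0,0,0]]]' 120
python3 -m handwheel '[[[0,0,0.003,0,0,0,0],[0,0,0.003,0,0,0,0],[0,0,0.003,0,0,0,0],[0,0,0.003,0,0,0,0],[0,0,0,0,0,0,0],[0,0,0,0,0,0,0]]]' 120
python3 tgt.py 506.2 -278 12.5
python3 - <<'E'
from h import *
for n,b in (('side',(250,110,390,220)),('scene',(100,190,240,300))):
    p,d=camera(n);p=p[:,:,::-1];cv2.imwrite(f'pics/{n}5.png',p);crop(f'pics/{n}5c.png',p,*b,5)
E
```

```text
time: 19.3
tool_pos: [504.5, -278.5, 27.6]
tcp_rot: [3.141, 0.0, 1.346]
ft_force: [0.9, -0.5, -0.9]
opening: 0.115
time: 19.9
tool_pos: [504.0, -278.1, 15.1]
tcp_rot: [-3.141, -0.0, 1.346]
ft_force: [-0.3, -0.5, -1.9]
opening: 0.113
t 19.9 [ 504.  -278.1   15.1] [-180.    -0.    77.1] ft [-0.3 -0.5 -1.9] op 0.113 q6 -2.0
tool shift mm [0.6 2.2 2.6]
```

View pics/scene5c.png

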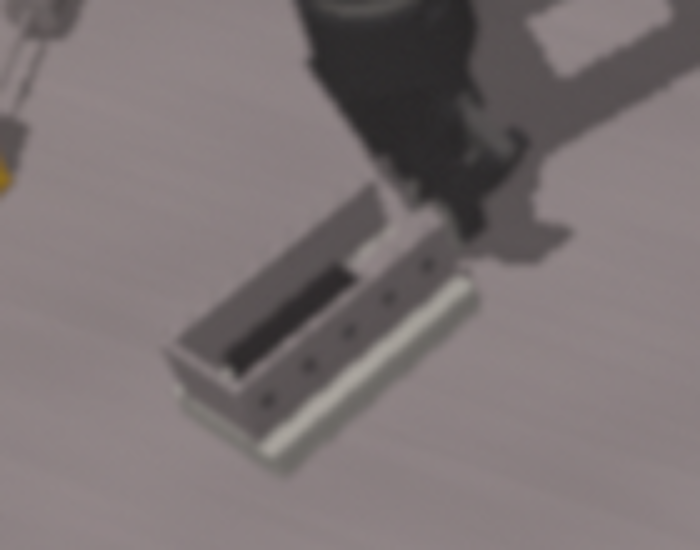

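View pics/side5c.png

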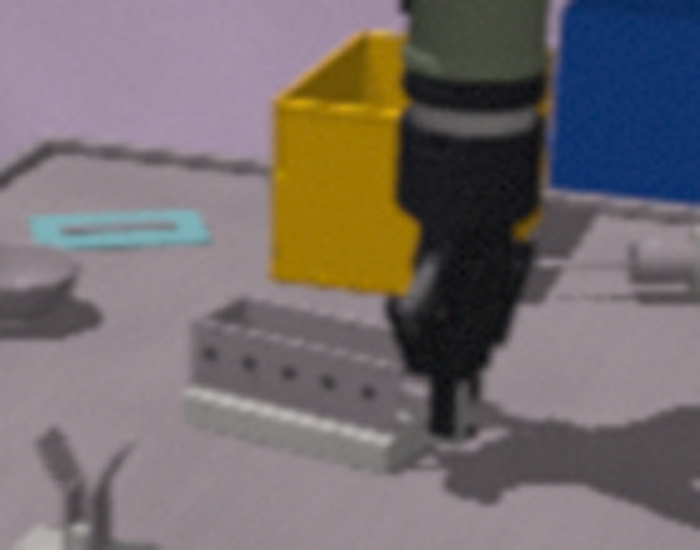

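Handle is inside the pocket, shaft leaving the open end. Lowering the last 2–3 mm to contact.

```bash
python3 -m handwheel '[[[0,0,0.001,0,0,0,0],[0,0,0.001,0,0,0,0],[0,0,0,0,0,0,0]]]' 120
python3 -m handwheel '[[[0,0,0.001,0,0,0,0],[0,0,0,0,0,0,0],[0,0,0,0,0,0,0]]]' 120
```

```text
time: 20.3
tool_pos: [504.2, -278.3, 13.6]
tcp_rot: [3.141, 0.0, 1.346]
ft_force: [-1.2, -0.0, 0.0]
opening: 0.109
time: 20.6
tool_pos: [504.2, -278.3, 13.4]
tcp_rot: [3.141, 0.0, 1.346]
ft_force: [-3.2, 2.0, 6.9]
opening: 0.113
```

Contact made (≈8 N). Release and retreat straight up.

```bash
python3 -m handwheel '[[[0,0,-0.0005,0,0,0,0.05],[0,0,0,0,0,0,0.05],[0,0,0,0,0,0,0.05],[0,0,0,0,0,0,0.05],[0,0,0,0,0,0,0.05]]]' 120
python3 -m handwheel '[[[0,0,-0.01,0,0,0,0.05],[0,0,-0.03,0,0,0,0.05],[0,0,-0.04,0,0,0,0.05],[0,0,-0.04,0,0,0,0.05],[0,-0.03,-0.03,0,0,0,0.05],[0,-0.04,0,0,0,0,0.05],[0,-0.04,0,0,0,0,0.05],[0,0,0,0,0,0,0.05],[0,0,0,0,0,0,0.05]]]' 120
python3 wr.py w14
python3 - <<'E'
from h import *
for n,b in (('side',(250,110,390,220)),('scene',(100,190,240,300))):
    p,d=camera(n);p=p[:,:,::-1];crop(f'pics/{n}6c.png',p,*b,5)
E
```

```text
time: 21.1
tool_pos: [504.0, -278.1, 12.6]
tcp_rot: [-3.141, -0.0, 1.346]
ft_force: [0.6, 0.5, -0.2]
opening: 0.587
time: 22.0
tool_pos: [396.5, -253.6, 163.5]
tcp_rot: [3.14, 0.001, 1.345]
ft_force: [0.2, -0.4, 0.7]
opening: 0.585
22.0 [ 396.5 -253.6  163.5] [3.1401e+00 7.0000e-04 1.3448e+00] 0.5853096613461287 [ 0.2 -0.4  0.7]
```

View pics/scene6c.png

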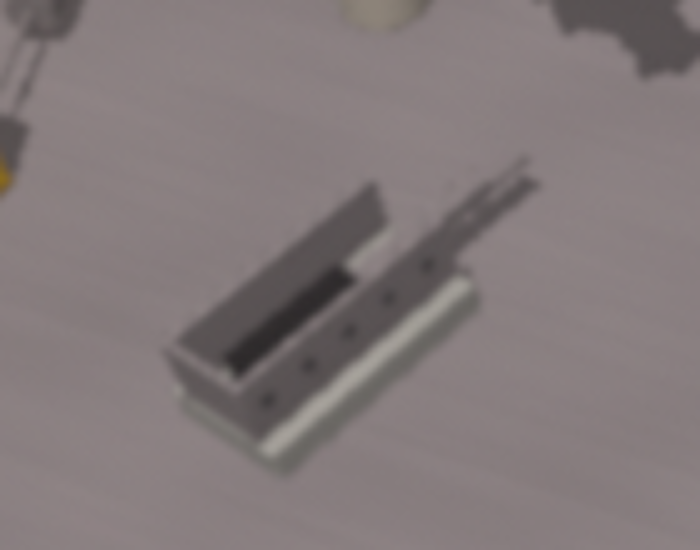

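View pics/w14.png

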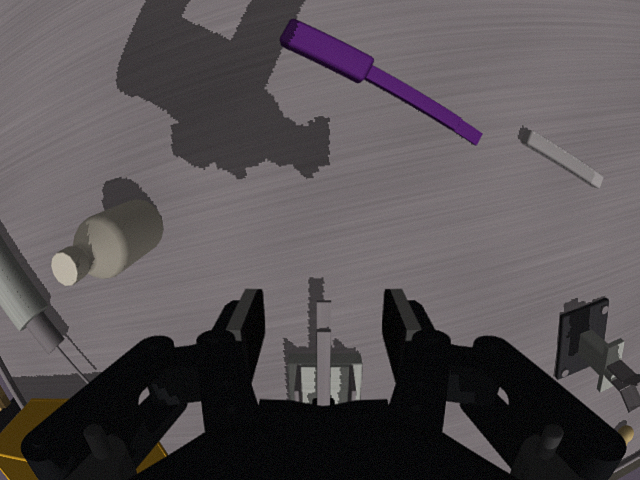

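View pics/side6c.png

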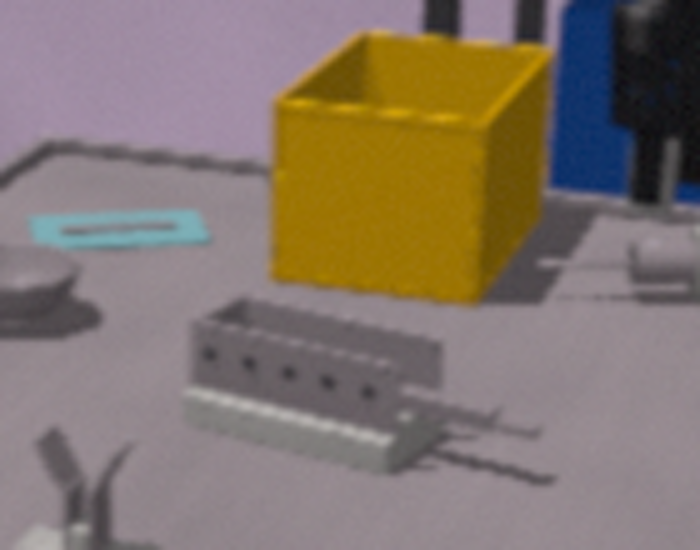

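The handle lies in the pocket and the shaft points out of the open end, level and central. A numeric check from w14 (shaft/blade step at row ~330) before handing in.

```bash
python3 - <<'E'
from h import *
np.set_printoptions(suppress=True,precision=1)
W=np.load('pics/w14_W.npy');z=W[...,2]
c=np.array([600.3,-299.5]);d=np.array([np.cos(np.radians(-12.9)),np.sin(np.radians(-12.9))]);n=np.array([-d[1],d[0]])
for r in (310,325,335,350,370,390,400):
    k=[u for u in range(305,340) if 26<z[r,u]<48]
    if k: P=W[r,k];m=(P.min(0)+P.max(0))/2;print(r,k[0],k[-1],m,'along',(m[:2]-c)@d,'across',(m[:2]-c)@n)
E
```

```text
310 317 330 [ 464.  -269.2   32.6] along -139.64481875492243 across -0.9386726070229394
325 317 330 [ 477.7 -272.4   33.1] along -125.54300681366271 across -0.9752076257871622
335 317 330 [ 484.6 -274.    37.2] along -118.46521670274082 across -0.94948703309653
350 317 330 [ 499.6 -277.4   37.1] along -103.09428786581378 across -0.9691619282707403
370 305 335 [ 524.7 -287.1   31.9] along -76.44443035047179 across -4.780530484028758
390 313 338 [ 547.8 -287.4   32.2] along -53.83378018435792 across 0.041901569052361025
400 314 329 [ 557.1 -293.1   32.5] along -43.51924810361085 across -3.371450777984618
```

```bash
python3 -c "
from plant import *
print(close_job())"
```

```text
the job is handed in; nothing more can be done
None
```

The chisel is lying in the cassette as asked, and I handed the job in at about 22 s of the 56 s; no verdict was reported.

**What I did:** I took the chisel by its handle, pressed the shaft into the spring clip and let go. I then took it by the shaft on the far side of the clip, lifted it out, laid it in the pocket and released it.

**In the clip:** the shaft's axis was at about 85 mm, with the clip gripping about 18 mm beyond the shoulder. It stayed level after I let go. The wrist force while pressing reached about 19 N upward and 10 N sideways.

**In the pocket:** my last measurements, in the pocket's frame, were:

| Check | Measured |
|---|---|
| Along the pocket | within a few mm of its place |
| Across the pocket | about −1 mm |
| Axis height | about 31 mm |
| Direction and level | parallel to the pocket and level |

The fingers were open and well clear.

**What disagreed:**
- The scene and side cameras differed from each other by 5 to 9 mm in x, so I relied on the wrist camera and on comparing things within one image.
- Two shaft readings in the last wrist picture, where the cassette's walls got in the way, scattered by 3 to 5 mm across. I did not use them.

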